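# Load a seal roll and set the unwinder's ratchet brake

### The arm

A 7-joint arm with a two-finger parallel gripper is mounted at the origin on a cart in front of the work surface, level with it; the furniture and walls round the work are solid. World frame = base frame: x ahead of the robot, y to its left, z up, the work surface at z = 0. Lengths are in mm, angles in rad, forces in N, time in s.
With the tool pointing down it reaches from about 425 to 1025 mm from the base axis. Payload 9.4 kg.
Tool frame: the origin (TCP) lies on the front face of the gripper's body, between the roots of the fingers; the fingertips stand 73 mm ahead of it and the grasp point (between the pads) lies 54 mm ahead of it (manip.grip_point_offset is the distance from the TCP to the grasp point, in mm); z points along the fingers, y is the line along which they close (so a half turn about z gives the same grasp; the last joint's range is limited). The gripper opens to 85 mm and grips with 20 to 120 N. Pads are 22 mm wide; open, the fingers measure 114 mm over their backs; the gripper's body (76 mm by 85 mm) begins 54 mm behind the grasp point. The pads swing forward as they close: fully open they stand 13 mm farther back than shut.
Start: joints at [-1.388, 0.599, -0.003, 1.599, 0.002, 0.943, -0.08], TCP at [186.244, 700.669, 303.875] pointing down, gripper open.
Joint ranges: [-2.57, 2.57], [-0.35, 1.97], [-1.29, 1.29], [0.11, 2.56], [-1.05, 4.19], [0.11, 1.86], [-2.63, 2.63]. Speed limits (rad/s): [2.22, 2.22, 3.01, 3.01, 3.14, 3.14, 3.14].

### API

Orientations are given as a unit quaternion [x, y, z, w].
In Python, from station import manip gives the robot as it stands. The module is installed in compiled form; this text tells all that it offers.
- The arm moves only by the tool servo_tool, never from a script. Its argument "series" is a list of rows, each a list of 5 numbers: the shift along the world's x, y, z in cm, then the turn about the world's z in rad, then the finger opening in cm, from 0 to 8.54. In form: [[tx, ty, tz, yaw, gripper], ...]. A call has 1 to 20 rows; each row shifts and turns the commanded pose from where the row before left it; what a row does not reach is not made up. A row lasts 1/8 s, in which the tool goes at most 62.5 mm and 10.7 degrees, less where a joint would pass 70% of its speed; a pose out of reach is approached as far as the arm can. A call with a gripper value outside its range is refused whole. The fingers move at their own pace and stop on an object; "newtons" is the grip in N (left out, the last holds). Time passes only in rows, so rows that do not move let the fingers close. It gives the time, the measured TCP pose, the force, the opening and the grip force at its end, in the units of the state.
- manip.get_state(): the state, without advancing time (a new reading comes with each control period).
- manip.capture(name): name is "scene" or "top"; returns the picture (384x512x3 uint8, blue, green, red); there is no depth.
- manip.get_calibration(name): a dict with "intrinsics" (3x3 intrinsics, pixels), "k1" (the pictures are not rectified: a ray, as slopes to the right and down, at radius r is drawn at 1 + k1 r^2 times it, then the intrinsics apply), "rvec" (rotation vector, rad) and "tvec" (3), from world to camera coordinates, as OpenCV has them. Camera axes: x right, y down, z forward; pixel columns grow to the right and rows downward; lengths in mm; the calibration is good to about 2 mm. A picture is of the moment at which its call begins. get_calibration takes no time and is no camera call.
- manip.job_done(): hands the job in; it is judged then, once.
The state is a dict: "t": time; "q": joint angles; "dq": joint speeds; "joint_efforts": joint torques, N m; "position": TCP position; "tool_rot": TCP orientation; "wrist_force": force on the tool from outside, world axes, zero at the start; "moment": the same for the moment, N m; "opening": finger opening in mm; "finger_force": force on a finger pad.
Only numpy, scipy, OpenCV 4.12 (cv2) and the standard library are available. Lean on these libraries where they do the work, as an engineer would, in place of code of your own. Each camera call takes 0.05 s, during which the arm holds its last target. There are 200 camera calls.

### The job

The last roll on the seal unwinder has run out: push the red post of the pawl's tail aside until the brake springs right back, then lower the roll of seals over the hub until it lies flat on the rest plate. Then wind the wing knob clockwise until the shoe comes firmly up against the roll and on until the pawl drops into the second tooth after that, but no further, or the shoe dents the roll; let go with the pawl holding, and leave everything else on the table where it is.

Things in the scene. Friction and masses are not known exactly. Their poses are not given: they have to be found in the camera images.
- unwinder: Bench unwinder for rolls of seals, fixed to the table: grey base plate 130 (x) x 310 (y) x 8 mm. Origin under its middle (4 mm off), at table height. y runs along the plate, from the blue gear housing (x -41 to +49, y -140 to -34, top z 44) to the hub at the +y end; x points away from the robot. A 15 mm guide roller, top z 40, stands at x +53, y +116.
- seat (a point): Middle of the steel rest plate (84 mm round, top at z 12) at unwinder x 0, y +85: the roll's underside belongs here. On it stands the black hub, 33 mm diameter, 14 mm high, its top 4 mm tapering to 27 mm; the roll has 1.5 mm play round it. The brake shoe comes from the -y side; the hub's +y side is clear.
- brake: Shoe brake with its moving parts (knob, ratchet wheel, pawl, rack, sprung shoe); origin and axes as unwinder. The knob drives the rack to +y, 14 mm per rad (7.3 mm a tooth). Against the roll the shoe's spring starts at 3 N and adds 0.73 N per mm: at the knob 0.04 N m at the touch, then 0.075 N m more per tooth. Before that the shoe slides the roll through its play with about 1 N.
- rack_bush (a point): Where the rack leaves the housing (unwinder x 0, y -33, z 20), pointing at the hub. The shoe (black rubber face 28 mm wide, z 14 to 26) is clamped on the rack at a reach that differs each time: backed right off it stands 4 to 18 mm clear of a seated roll, so the tooth at which it meets the roll is not known beforehand; no reading tells the shoe's place, it is felt at the knob or seen.
- knob (a joint): Turn of wing knob and ratchet wheel, rad, growing clockwise from above (shoe moves in). 0: backed off, at the stop; end 2.8. The pawl drops in and holds at 0.45, 0.97, 1.50, 2.02, 2.54 (teeth 1 to 5; turn 0.06 to 0.1 past for it to drop); let go between, the knob springs back a tooth. Starts at tooth 3. Free of the roll it takes 0.05 to 0.08 N m to hold between teeth, 0.10 to 0.15 to turn.
- knob_grip (a point): Middle of the knob's black wing, on the knob axis at unwinder x +12, y -88, z 76. The wing is a bar 52 mm long (the point's x axis, along the unwinder's x when the knob reads 0; white line on top), 15 mm thick (point's y), z 63 to 89; grip it across its thickness. Below it: 34 mm collar, 63 mm ratchet wheel (z 46 to 56). Turns with the knob.
- pawl (a joint): Swing of the pawl, rad: about 0 in a tooth, 0.17 when its nose clears the teeth, 0.30 at its stop. A spring drives it back in.
- pawl_post (a point): Middle of the red cap on the pawl's tail post: 15 mm diameter, z 63 to 85, at unwinder x -36, y -154 when the pawl is in a tooth. Pushed 6 to 9 mm to the unwinder's +x (about 4 N; stop at 10 mm) it lifts the pawl out; hold it about a second while the knob spins back to 0. The space on its -x side is free.
- seal_roll: Part-used roll of round gold seals, lying flat: 72 mm outside diameter, 32 mm high, 36 mm hole right through, wall 18 mm, 0.14 kg. Origin: centre of its underside, z up. Take it across the wall, one finger in the hole, fingertips at least 16 mm above its underside so that they clear the hub.
- screwdriver: Bystander, to be left alone: red-handled screwdriver, 200 mm long. Origin: centre of its underside.

How it is judged:
By the outcome, as a careful person would: the job done as asked, in the order asked, and still so for the second after the job is handed in, with the robot touching nothing.
It also fails if it takes over 72 s, if anything falls off the work surface, if the arm or the gripper's body presses on something with over 40 N, if the wrist force passes 120 N, or if a joint passes its speed limit or range.

## Working session

There is one attempt and no reset: what is moved stays moved. The work goes in short steps, Python scripts to look and compute and a tool call to move; the robot and the scene stay as the last step left them, time stands still between calls to the robot, and variables do not carry over. Pictures are saved under pics/ and viewed, at most 10 in all, crops included, and the job is handed in when it is done.

Besides the shell and the picture viewer there is one more tool, called by a JSON object that holds its "api" and its "payload", one argument or row to a line. servo_tool: Moves the arm, as the interface text tells. Its arguments: {"type":"object","properties":{"series":{"type":"array"},"newtons":{"type":"number"}},"required":["series"]}

```bash
mkdir -p pics; cat > h.py <<'E'
import numpy as np, cv2
from station import manip
def cal(n):
    c=manip.get_calibration(n); K=np.array(c["intrinsics"],float); R=cv2.Rodrigues(np.array(c["rvec"],float))[0]
    return K,float(c["k1"]),R,np.array(c["tvec"],float).ravel()
def ray(n,p):
    K,k1,R,t=cal(n); d=np.array([k1,0,0,0,0.])
    u=cv2.undistortPoints(np.array([[p]],float),K,d,).ravel()
    return -R.T@t, R.T@np.array([u[0],u[1],1])
def onz(n,p,z):
    o,d=ray(n,p); return o+d*(z-o[2])/d[2]
def proj(n,P):
    K,k1,R,t=cal(n); return cv2.projectPoints(np.array(P,float).reshape(-1,3),cv2.Rodrigues(R)[0],t,K,np.array([k1,0,0,0,0.]))[0].reshape(-1,2)
E
python3 - <<'E'
from h import *
for n in("scene","top"):
    im=manip.capture(n); cv2.imwrite(f"pics/{n}0.png",im); K,k,R,t=cal(n); print(n,K.round(1).tolist(),k,(-R.T@t).round())
s=manip.get_state(); print({k:np.round(v,3).tolist() for k,v in s.items()})
E
```

```text
scene [[449.8, 0.0, 253.1], [0.0, 449.8, 182.3], [0.0, 0.0, 1.0]] -0.11252243094056355 [-209. -641.  627.]
top [[407.4, 0.0, 248.6], [0.0, 407.4, 184.0], [0.0, 0.0, 1.0]] -0.03461824741776684 [ 397.  -34. 1201.]
{'t': 0.1, 'q': [-1.388, 0.6, -0.003, 1.6, 0.002, 0.943, -0.08], 'dq': [0.0, -0.001, 0.001, -0.001, -0.0, 0.001, -0.002], 'joint_efforts': [0.005, -77.799, 1.57, -25.862, 0.013, 0.006, -0.0], 'position': [186.159, 700.374, 303.088], 'tool_rot': [0.13, 0.992, -0.001, -0.0], 'wrist_force': [-0.028, -0.806, 1.513], 'moment': [-0.041, 0.0, -0.011], 'finger_force': 0.0, 'opening': 85.491}
```

View pics/scene0.png

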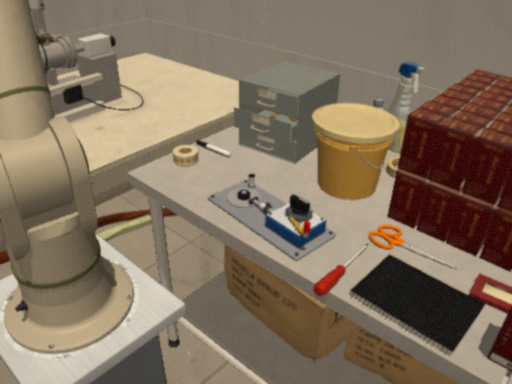

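View pics/top0.png

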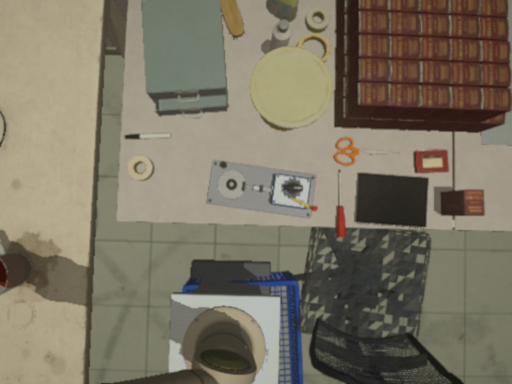

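The scene view shows the unwinder with the hub at (244,194) and the knob at (298,205). In the top view the hub is at (232,184), the knob at (292,188), the red post at (313,208), and the seal roll at (140,168). I'll measure these in close crops.

```bash
python3 - <<'E'
from h import *
a=cv2.imread("pics/top0.png"); b=cv2.imread("pics/scene0.png")
A=cv2.resize(a[145:225,120:330],None,fx=3.8,fy=3.8,interpolation=cv2.INTER_CUBIC)
B=cv2.resize(b[140:256,165:345],None,fx=2.5,fy=2.5,interpolation=cv2.INTER_CUBIC)
o=np.zeros((A.shape[0]+B.shape[0],798,3),np.uint8); o[:A.shape[0],:A.shape[1]]=A; o[A.shape[0]:,:B.shape[1]]=B
cv2.imwrite("pics/c1.png",o); print(o.shape)
hsv=cv2.cvtColor(a,cv2.COLOR_BGR2HSV)
# plate: bluish grey vs table
for p in [(262,205),(130,200),(140,158),(140,168),(313,208),(290,175),(232,184),(215,190)]: print(p,hsv[p[1],p[0]])
E
```

```text
(594, 798, 3)
(262, 205) [ 26  14 142]
(130, 200) [ 20  38 167]
(140, 158) [ 21  60 187]
(140, 168) [ 20  40 165]
(313, 208) [  2 202 173]
(290, 175) [106  22 128]
(232, 184) [ 21  23 154]
(215, 190) [ 26  13 142]
```

View pics/c1.png

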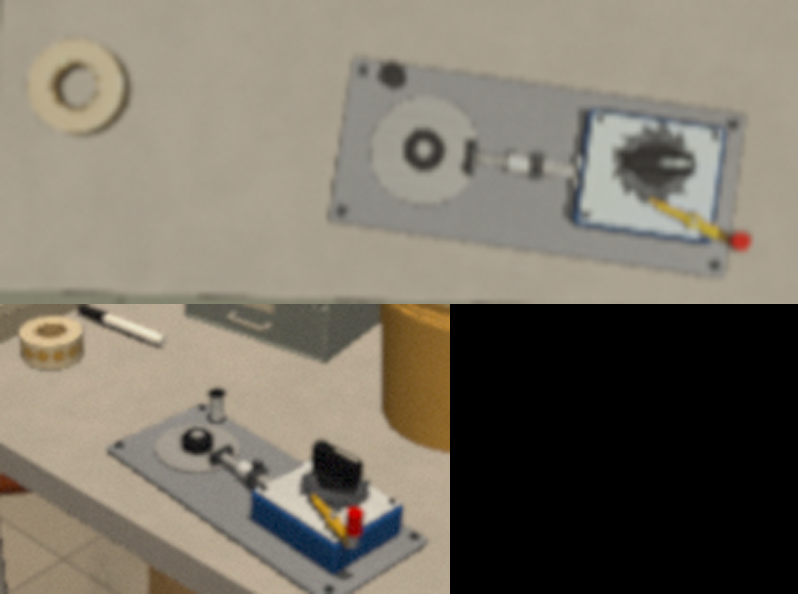

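The crop shows the plate corners near (352,57), (745,112), (722,275), (330,222), the hub at (424,150), the red cap at (740,241), the roll at (78,86) and the shoe at (470,157). The gold seals on the roll's side confirm it is the right one.

```bash
cat > m.py <<'E'
from h import *
a=cv2.imread("pics/top0.png"); b=cv2.imread("pics/scene0.png")
c2p=lambda p:((p[0]+.5)/3.8-.5+120,(p[1]+.5)/3.8-.5+145)
cor=[onz("top",c2p(p),8) for p in [(352,57),(745,112),(722,275),(330,222)]]
cor=np.array(cor); print(cor.round(1).tolist(), [np.linalg.norm(cor[i]-cor[i-1]).round(1) for i in range(4)])
ey=((cor[0]-cor[1])+(cor[3]-cor[2]))[:2]; th=np.arctan2(-ey[0],ey[1])
mid=cor.mean(0)[:2]; print("mid",mid,"yaw",th)
hub=onz("top",c2p((424,150)),26); print("hub",hub)
hsv=cv2.cvtColor(a,cv2.COLOR_BGR2HSV)
m=((hsv[...,0]<8)|(hsv[...,0]>172))&(hsv[...,1]>120); m[:,:300]=0;m[:,325:]=0;m[:195]=0;m[220:]=0
pc=np.argwhere(m).mean(0)[::-1]; hs=cv2.cvtColor(b,cv2.COLOR_BGR2HSV)
m2=((hs[...,0]<6)|(hs[...,0]>174))&(hs[...,1]>150); m2[:,:295]=0;m2[:,318:]=0;m2[:215]=0;m2[245:]=0
q=np.argwhere(m2); pb=q.mean(0)[::-1]; print("red",pc,m.sum(),pb,m2.sum(),q.min(0),q.max(0))
def tri(pa,pb):
    o1,d1=ray("top",pa);o2,d2=ray("scene",pb); s=np.linalg.lstsq(np.c_[d1,-d2],o2-o1,rcond=None)[0]
    x,y=o1+d1*s[0],o2+d2*s[1]; return (x+y)/2,np.linalg.norm(x-y)
print("post z85",onz("top",pc,82),tri(pc,pb))
# predicted from plate
R=np.array([[np.cos(th),-np.sin(th)],[np.sin(th),np.cos(th)]])
for n,p in dict(seat=(0,85),post=(-36,-154),knob=(12,-88),roller=(53,116)).items(): print(n,mid+R@p)
print("roller",onz("top",c2p((392,75)),40))
# roll: outer edge circle
g=hsv[150:190,120:165]; mk=((g[...,1]>48)&(g[...,2]>150)).astype(np.uint8)
n,l,st,ce=cv2.connectedComponentsWithStats(mk); i=1+st[1:,4].argmax(); cn=max(cv2.findContours((l==i).astype(np.uint8),0,1)[0],key=cv2.contourArea)
print(st[i],cv2.fitEllipse(cn)); 
print("roll top view",onz("top",c2p((78,86)),32), onz("top",np.array(cv2.fitEllipse(cn)[0])+[120,150],20),"edges",onz("top",c2p((28,86)),25),onz("top",c2p((129,86)),25))
E
python3 m.py
```

```text
[[543.8, 52.1, 8.0], [510.4, -254.2, 8.0], [383.6, -238.7, 8.0], [415.7, 64.5, 8.0]] [np.float64(128.7), np.float64(308.0), np.float64(127.7), np.float64(304.9)]
mid [463.38562114 -94.0561153 ] yaw -0.10690127769841075
hub [472.16838333  -6.35947331  26.        ]
red [314.19047619 208.0952381 ] 21 [306.35       226.48333333] 60 [221 304] [232 309]
post z85 [ 409.27106933 -238.10894917   82.        ] (array([ 409.70376113, -239.93188846,   74.4053525 ]), np.float64(1.1090136462864189))
seat [472.45493285  -9.54133798]
post [ 411.15966836 -243.33588572]
knob [ 465.92771406 -182.83414053]
roller [528.46001357  15.62671586]
roller [527.13931093  19.18861576  40.        ]
[  7   5  25  26 383] ((19.02944564819336, 17.017383575439453), (23.853321075439453, 24.696605682373047), 34.70869064331055)
roll top view [512.38942437 256.70798779  32.        ] [514.19309589 263.0033032   20.        ] edges [511.92998154 296.49361093  25.        ] [514.25878596 219.66321815  25.        ]
```

{"api": "servo_tool", "payload": {
  "series": [
    [3.49, -4.45, 0, 0.017, 0],
    [3.49, -4.45, 0, 0.017, 0],
    [3.49, -4.45, 0, 0.017, 0],
    [3.49, -4.45, 0, 0.017, 0],
    [3.49, -4.45, 0, 0.017, 0],
    [3.49, -4.45, 0, 0.017, 0],
    [3.49, -4.45, 0, 0.017, 0],
    [3.49, -4.45, 0, 0.017, 0],
    [3.49, -4.45, 0, 0.018, 0],
    [-0.33, -5, 0, 0, 0],
    [-0.33, -5, 0, 0, 0],
    [-0.33, -5, 0, 0, 0],
    [-0.33, -5, 0, 0, 0],
    [-0.33, -5, 0, 0, 0],
    [-0.33, -5, 0, 0, 0],
    [-2.16, -4.8, 0, 0, 0],
    [-2.16, -4.8, 0, 0, 0],
    [-2.16, -4.8, 0, 0, 0],
    [-2.16, -4.8, 0, 0, 0],
    [-2.16, -4.8, 0, 0, 0]
  ],
  "newtons": 60
}}

```text
t: 2.6
position: [371.6, -241.2, 303.9]
tool_rot: [0.053, 0.999, -0.0, 0.0]
wrist_force: [0.8, -0.3, -0.1]
opening: -0.1
finger_force: 0.0
```

{"api": "servo_tool", "payload": {
  "series": [
    [0, 0, -5.4, 0, 0],
    [0, 0, -5.4, 0, 0],
    [0, 0, -5.4, 0, 0],
    [0, 0, 0, 0, 0],
    [1.2, -0.1, 0, 0, 0],
    [0, 0, 0, 0, 0]
  ]
}}

```text
t: 3.35
position: [386.9, -241.4, 144.2]
tool_rot: [0.052, 0.999, -0.001, 0.003]
wrist_force: [0.8, 0.0, -0.0]
opening: 0.2
finger_force: 0.0
```

```bash
python3 - <<'E'
from h import *
s=manip.get_state(); print(s["position"].round(1) if hasattr(s["position"],"round") else s["position"],s["wrist_force"],s["moment"])
a=manip.capture("scene"); b=manip.capture("top")
A=cv2.resize(a[130:256,185:345],None,fx=2.5,fy=2.5,interpolation=2); B=cv2.resize(b[150:225,205:330],None,fx=3.2,fy=3.2,interpolation=2)
o=np.zeros((max(A.shape[0],B.shape[0]),800,3),np.uint8);o[:A.shape[0],:400]=A;o[:B.shape[0],400:]=B;cv2.imwrite("pics/c2.png",o)
E
```

```text
[ 386.9 -241.4  144.2] [ 0.78211674  0.01889052 -0.04437493] [-0.01363233  0.00021871  0.01422397]
```

View pics/c2.png

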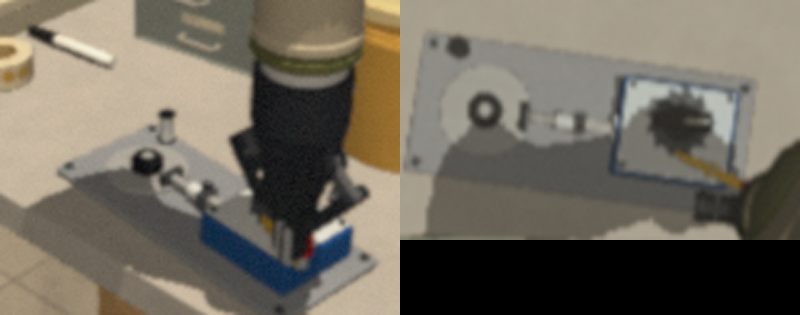

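The scene crop shows the closed fingers just on the robot side of the red cap, around (305,243), at cap height. Now I push.

{"api": "servo_tool", "payload": {
  "series": [
    [0.3, -0.03, -0.1, 0, 0],
    [0.3, -0.03, 0, 0, 0],
    [0.3, -0.03, 0, 0, 0],
    [0, 0, 0, 0, 0]
  ]
}}

```text
t: 3.95
position: [392.1, -241.7, 140.8]
tool_rot: [0.053, 0.999, 0.0, -0.001]
wrist_force: [-4.6, 0.4, 3.0]
opening: 0.3
finger_force: 2.2
```

{"api": "servo_tool", "payload": {
  "series": [
    [0.3, -0.03, 0, 0, 0],
    [0.2, -0.02, 0, 0, 0],
    [0, 0, 0, 0, 0]
  ]
}}

```text
t: 4.32
position: [397.2, -242.5, 140.6]
tool_rot: [0.054, 0.999, 0.0, -0.001]
wrist_force: [-4.3, -2.9, -1.0]
opening: 0.1
finger_force: 2.2
```

{"api": "servo_tool", "payload": {
  "series": [
    [0.2, -0.02, 0, 0, 0],
    [0, 0, 0, 0, 0],
    [0, 0, 0, 0, 0],
    [0, 0, 0, 0, 0],
    [0, 0, 0, 0, 0],
    [0, 0, 0, 0, 0]
  ]
}}

```text
t: 5.08
position: [399.1, -242.7, 140.6]
tool_rot: [0.054, 0.999, 0.0, -0.001]
wrist_force: [-4.1, -2.7, -1.0]
opening: -0.2
finger_force: 2.1
```

```bash
python3 - <<'E'
from h import *
a=manip.capture("scene"); b=manip.capture("top")
cv2.imwrite("pics/top3.png",b)
A=cv2.resize(a[130:256,185:345],None,fx=2.5,fy=2.5,interpolation=2); B=cv2.resize(b[150:225,205:330],None,fx=3.2,fy=3.2,interpolation=2)
o=np.zeros((max(A.shape[0],B.shape[0]),800,3),np.uint8);o[:A.shape[0],:400]=A;o[:B.shape[0],400:]=B;cv2.imwrite("pics/c3.png",o)
E
```

```text
(no output)
```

View pics/c3.png

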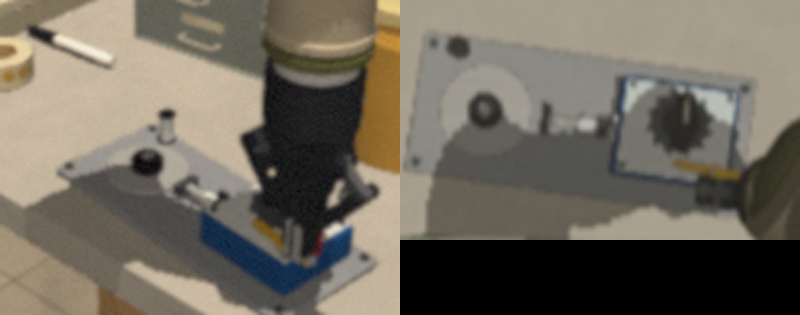

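The knob's white line now lies along the unwinder's x, with the wing vertical at (690,105), and the shoe has moved from 524 to 547. The brake is fully back, so I'll retreat and go to the roll.

{"api": "servo_tool", "payload": {
  "series": [
    [-2.5, 0.2, 0, 0, 0],
    [0, 0, 4.5, 0, 4.0],
    [0, 0, 4.5, 0, 4.0],
    [2.12, 4.82, 0, 0, 4.0],
    [2.12, 4.82, 0, 0, 4.0],
    [2.12, 4.82, 0, 0, 4.0],
    [2.12, 4.82, 0, 0, 4.0],
    [2.12, 4.82, 0, 0, 4.0],
    [0.58, 4.75, 0, 0, 4.0],
    [0.58, 4.75, 0, 0, 4.0],
    [0.58, 4.75, 0, 0, 4.0],
    [0.58, 4.75, 0, 0, 4.0],
    [0.58, 4.75, 0, 0, 4.0],
    [0.58, 4.75, 0, 0, 4.0],
    [0, 0, -4.5, 0, 4.0],
    [0, 0, 0, 0, 4.0],
    [0, 0, 0, 0, 4.0]
  ]
}}

```text
t: 7.3
position: [516.7, 284.9, 186.6]
tool_rot: [0.053, 0.999, -0.0, -0.0]
wrist_force: [-0.0, -0.8, 0.5]
opening: 39.7
finger_force: 0.0
```

```bash
python3 - <<'E'
from h import *
a=manip.capture("scene"); b=manip.capture("top"); cv2.imwrite("pics/top4.png",b)
print(manip.get_state()["position"])
A=cv2.resize(a[80:200,130:290],None,fx=2.5,fy=2.5,interpolation=2); B=cv2.resize(b[130:230,100:225],None,fx=3.2,fy=3.2,interpolation=2)
o=np.zeros((max(A.shape[0],B.shape[0]),800,3),np.uint8);o[:A.shape[0],:400]=A;o[:B.shape[0],400:]=B;cv2.imwrite("pics/c4.png",o)
# roll contour from scene0: top outline centre by triangulating
s=cv2.imread("pics/scene0.png"); hs=cv2.cvtColor(s,cv2.COLOR_BGR2HSV)[135:175,165:205]
m=(((hs[...,1]>60)&(hs[...,2]>110))).astype(np.uint8); print(np.argwhere(m).min(0)+[135,165],np.argwhere(m).max(0)+[135,165])
for c in [(512.5,259.5),(512.5,257)]:
    t=np.linspace(0,6.283,60); P=[[c[0]+36*np.cos(x),c[1]+36*np.sin(x),z] for x in t for z in (0,32)]
    for n in("scene","top"): q=proj(n,P); print(c,n,q.min(0).round(1),q.max(0).round(1))
g=cv2.imread("pics/top0.png"); hh=cv2.cvtColor(g,cv2.COLOR_BGR2HSV)[150:190,120:165]; k=(hh[...,1]>48)&(hh[...,2]>150); print(np.argwhere(k).min(0)+[150,120],np.argwhere(k).max(0)+[150,120])
E
```

```text
[517.05806357 285.00431941 187.30600585]
[135 165] [166 204]
(512.5, 259.5) scene [171.8 144.2] [197.6 165.8]
(512.5, 259.5) top [126.7 154.8] [154.  180.5]
(512.5, 257) scene [172.3 144.4] [198.2 166.1]
(512.5, 257) top [127.5 154.8] [154.9 180.5]
[155 127] [180 151]
```

View pics/c4.png

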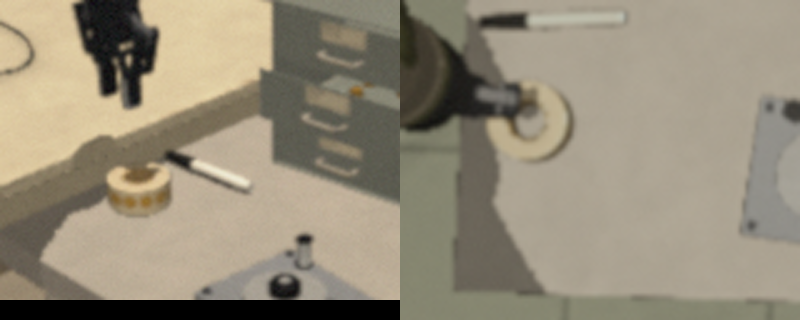

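The roll's extent matches a centre of about (512.5, 258.5), and the fingers stand over its +y wall. I'll descend.

{"api": "servo_tool", "payload": {
  "series": [
    [-0.2, -0.1, -4.0, 0, 4.0],
    [0, 0, -2.5, 0, 4.0],
    [0, 0, -1.0, 0, 4.0],
    [0, 0, -1.0, 0, 4.0],
    [0, 0, -0.5, 0, 4.0],
    [0, 0, 0, 0, 4.0]
  ]
}}

```text
t: 8.15
position: [514.5, 284.6, 96.1]
tool_rot: [0.053, 0.999, 0.0, 0.0]
wrist_force: [-0.0, -0.3, -0.5]
opening: 39.8
finger_force: 0.0
```

{"api": "servo_tool", "payload": {
  "series": [
    [0, 0, -0.6, 0, 4.0],
    [0, 0, 0, 0, 4.0],
    [0, 0, 0, 0, 1.0],
    [0, 0, 0, 0, 1.0],
    [0, 0, 0, 0, 1.0],
    [0, 0, 0, 0, 1.0],
    [0, 0, 0, 0, 1.0]
  ],
  "newtons": 30
}}

```text
t: 9.02
position: [514.5, 284.7, 90.0]
tool_rot: [0.053, 0.999, 0.0, 0.0]
wrist_force: [1.0, 0.3, 2.1]
opening: 18.6
finger_force: 29.6
```

{"api": "servo_tool", "payload": {
  "series": [
    [0, 0, 3.5, 0, 1.0],
    [0, 0, 3.5, 0, 1.0],
    [-0.66, -4.4, 0, 0, 1.0],
    [-0.66, -4.4, 0, 0, 1.0],
    [-0.66, -4.4, 0, 0, 1.0],
    [-0.66, -4.4, 0, 0, 1.0],
    [-0.66, -4.4, 0, 0, 1.0],
    [-0.65, -4.4, 0, 0, 1.0],
    [0, 0, -2.0, 0, 1.0],
    [0, 0, 0, 0, 1.0],
    [0, 0, 0, 0, 1.0]
  ]
}}

```text
t: 10.4
position: [474.8, 21.1, 140.0]
tool_rot: [0.052, 0.999, 0.0, -0.0]
wrist_force: [-0.3, -0.3, -2.2]
opening: 18.2
finger_force: 29.8
```

```bash
python3 - <<'E'
from h import *
a=manip.capture("scene"); b=manip.capture("top"); cv2.imwrite("pics/top5.png",b); cv2.imwrite("pics/scene5.png",a)
s=manip.get_state();print(s["position"],s["opening"],s["wrist_force"])
A=cv2.resize(a[140:220,190:290],None,fx=4,fy=4,interpolation=2); B=cv2.resize(b[145:225,195:295],None,fx=4,fy=4,interpolation=2)
o=np.hstack([A,B]);cv2.imwrite("pics/c5.png",o)
zb=s["position"][2]-90
print("z underside",zb)
E
```

```text
[475.04205708  21.26074964 140.28541924] 18.68819098177753 [ 0.04692115  0.38003412 -1.46269033]
z underside 50.28541924268714
```

View pics/c5.png

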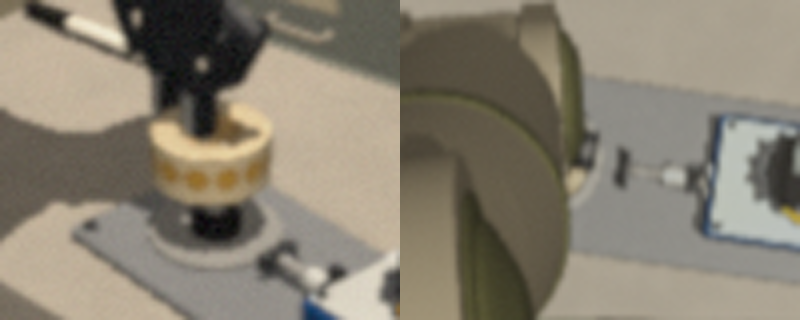

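The scene crop shows the roll held level with its middle at about (211,165), above the hub at (212,222). The top view is blocked by the wrist, so I'll compare the two in the scene camera.

```bash
cat > m2.py <<'E'
from h import *
a=cv2.imread("pics/scene5.png"); z=cv2.imread("pics/scene0.png")
t=np.linspace(0,6.283,90)
cyl=lambda c,r,zs:[[c[0]+r*np.cos(x),c[1]+r*np.sin(x),q] for x in t for q in zs]
sub=lambda im:cv2.resize(im[140:220,190:290],None,fx=4,fy=4,interpolation=2)
A=sub(a); Z=sub(z); hs=cv2.cvtColor(A,cv2.COLOR_BGR2HSV)
roll=((hs[...,1]>70)&(hs[...,2]>110)).astype(np.uint8); roll[:, :130]=0; roll[:,290:]=0; roll[:90]=0; roll[225:]=0
n,l,st,_=cv2.connectedComponentsWithStats(roll); i=1+st[1:,4].argmax(); q=np.argwhere(l==i)
print("roll crop l,r,bot",q[:,1].min(),q[:,1].max(),q[:,0].max(), [ (q[q[:,0]==r,1].min(),q[q[:,0]==r,1].max()) for r in (150,165,180)])
back=lambda u,o:(u+.5)/4-.5+o
print("px l,r,b",back(q[:,1].min(),190),back(q[:,1].max(),190),back(q[:,0].max(),140))
p=proj("scene",cyl((472.2,-6.4),36,(50.3,82.3))); print("pred roll at seat",p.min(0),p.max(0))
g=Z.max(2); d=(g<70).astype(np.uint8); n,l,st,ce=cv2.connectedComponentsWithStats(d)
for s in st[1:]:
    if s[4]>150: print("dark",[back(s[0],190),back(s[0]+s[2]-1,190),back(s[1],140),back(s[1]+s[3]-1,140)],s[4])
h=proj("scene",cyl((472.2,-6.4),16.5,(12,22))+cyl((472.2,-6.4),13.5,(26,))); print("pred hub",h.min(0),h.max(0))
c=proj("scene",[[472.2,-6.4,50],[482.2,-6.4,50],[472.2,3.6,50],[472.2,-6.4,60]]); print("J /10mm x,y,z",(c[1:]-c[0]).round(2).tolist())
E
python3 m2.py
```

```text
roll crop l,r,bot 148 270 205 [(np.int64(154), np.int64(269)), (np.int64(156), np.int64(269)), (np.int64(154), np.int64(265))]
px l,r,b 226.625 257.125 190.875
pred roll at seat [227.88761905 164.64132103] [257.93206953 191.37856155]
dark [np.float64(196.375), np.float64(205.125), np.float64(140.125), np.float64(146.625)] 528
dark [np.float64(248.875), np.float64(253.625), np.float64(174.125), np.float64(176.625)] 183
dark [np.float64(237.625), np.float64(249.125), np.float64(190.625), np.float64(199.375)] 1206
dark [np.float64(248.875), np.float64(252.875), np.float64(198.625), np.float64(203.375)] 236
dark [np.float64(262.125), np.float64(269.875), np.float64(203.375), np.float64(213.625)] 589
pred hub [236.20674643 188.8060089 ] [249.58203006 200.21005197]
J /10mm x,y,z [[2.79, -1.57], [-2.99, -1.47], [0.0, -3.51]]
```

{"api": "servo_tool", "payload": {
  "series": [
    [0.05, -0.13, -1.3, 0, 1.0],
    [0, 0, -1.0, 0, 1.0],
    [0, 0, -0.3, 0, 1.0],
    [0, 0, 0, 0, 1.0],
    [0, 0, 0, 0, 1.0]
  ]
}}

```text
t: 11.12
position: [475.4, 19.2, 114.0]
tool_rot: [0.053, 0.999, -0.0, 0.0]
wrist_force: [-0.1, 1.6, -2.1]
opening: 18.6
finger_force: 29.8
```

{"api": "servo_tool", "payload": {
  "series": [
    [0, 0.05, -0.2, 0, 1.0],
    [0, 0, -0.2, 0, 1.0],
    [0, 0, 0, 0, 1.0]
  ]
}}

```text
t: 11.5
position: [475.3, 19.7, 109.8]
tool_rot: [0.053, 0.999, -0.0, -0.0]
wrist_force: [-0.5, -0.3, -2.5]
opening: 18.7
finger_force: 29.8
```

{"api": "servo_tool", "payload": {
  "series": [
    [0, 0, -0.2, 0, 1.0],
    [0, 0, -0.2, 0, 1.0],
    [0, 0, 0, 0, 1.0]
  ]
}}

```text
t: 11.88
position: [475.3, 19.8, 105.7]
tool_rot: [0.053, 0.999, -0.0, -0.0]
wrist_force: [-0.1, -0.2, -1.3]
opening: 18.8
finger_force: 29.8
```

{"api": "servo_tool", "payload": {
  "series": [
    [0, 0, -0.2, 0, 1.0],
    [0, 0, -0.15, 0, 1.0],
    [0, 0, 0, 0, 1.0]
  ]
}}

```text
t: 12.25
position: [475.3, 19.8, 102.2]
tool_rot: [0.053, 0.999, -0.0, -0.0]
wrist_force: [1.1, -0.3, -1.8]
opening: 18.7
finger_force: 29.7
```

{"api": "servo_tool", "payload": {
  "series": [
    [0, 0, -0.1, 0, 1.0],
    [0, 0, 0, 0, 1.0]
  ]
}}

```text
t: 12.5
position: [475.3, 19.8, 101.9]
tool_rot: [0.053, 0.999, 0.0, 0.0]
wrist_force: [-1.0, -0.0, 8.4]
opening: 18.6
finger_force: 30.7
```

{"api": "servo_tool", "payload": {
  "series": [
    [0, 0, 0, 0, 4.0],
    [0, 0, 0, 0, 4.0],
    [0, 0, 0, 0, 4.0],
    [0, 0, 0, 0, 4.0],
    [0, 0, 2.0, 0, 4.0],
    [0, 0, 5.0, 0, 4.0],
    [0, 0, 2.0, 0, 4.0],
    [0, 5.5, 0, 0, 4.0],
    [0, 5.5, 0, 0, 4.0],
    [0, 5.5, 0, 0, 4.0],
    [0, 5.5, 0, 0, 4.0]
  ]
}}

```text
t: 13.88
position: [475.1, 241.5, 191.4]
tool_rot: [0.053, 0.999, -0.0, 0.0]
wrist_force: [0.9, -0.5, 0.4]
opening: 39.5
finger_force: 0.0
```

```bash
python3 - <<'E'
from h import *
a=manip.capture("scene"); b=manip.capture("top"); cv2.imwrite("pics/top6.png",b); cv2.imwrite("pics/scene6.png",a)
s=manip.get_state();print(s["position"],s["moment"],s["wrist_force"])
A=cv2.resize(a[160:250,220:345],None,fx=3.2,fy=3.2,interpolation=2); B=cv2.resize(b[140:225,205:330],None,fx=6.4,fy=6.4,interpolation=2)[:,:]
o=np.zeros((600,800,3),np.uint8); o[:310]=B[150:460]; o[310:598,:400]=A; cv2.imwrite("pics/c6.png",o)
E
```

```text
[474.69339264 246.81869405 191.21423893] [-0.06083551 -0.02702398  0.07019265] [-0.43138753 -0.03926055 -0.18904885]
```

View pics/c6.png

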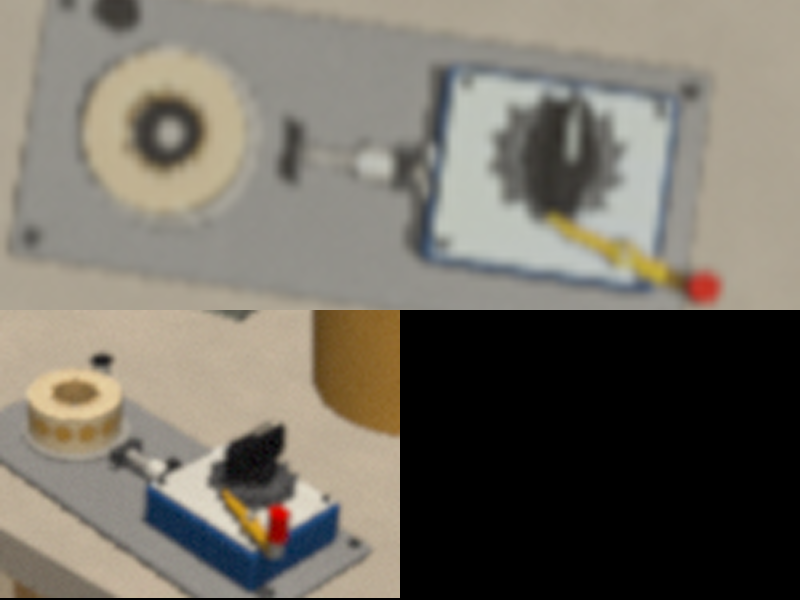

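The roll sits flat over the hub, centred near (163,130) in the crop. The shoe face is at about (282,150), the wing runs from (570,95) to (555,215), and the pawl is back in.

```bash
python3 - <<'E'
from h import *
f=lambda u,v:((u+.5)/6.4-.5+205,(v+150+.5)/6.4-.5+140)
b=cv2.imread("pics/top6.png"); g=cv2.resize(b[140:225,205:330],None,fx=6.4,fy=6.4,interpolation=2)[150:460]
th=-.107; c,s=np.cos(th),np.sin(th); O=np.array([462.6,-90.8])
def U(u,v,z): p=onz("top",f(u,v),z)[:2]; d=p-O; return p.round(1),np.array([c*d[0]+s*d[1],-s*d[0]+c*d[1]]).round(1)
gr=cv2.cvtColor(g,6).astype(int)
for v in (135,150,165): print(v,gr[v,235:310:3].tolist())
hs=cv2.cvtColor(g,cv2.COLOR_BGR2HSV); m=((hs[...,1]>55)&(hs[...,2]>140)).astype(np.uint8); m[:,:70]=0;m[:,260:]=0;m[:40]=0;m[225:]=0
cn=max(cv2.findContours(m,0,1)[0],key=cv2.contourArea); (x,y),r=cv2.minEnclosingCircle(cn); e=cv2.fitEllipse(cn); print("roll",(x,y),r,e, U(e[0][0],e[0][1],40))
print("roll right edge",U(245,137,44),"shoe",U(282,150,26),U(282,150,22))
d=((hs[...,2]<62)).astype(np.uint8); d[:,:480]=0; d[:,640:]=0; d[:85]=0;d[225:]=0
n,l,st,ce=cv2.connectedComponentsWithStats(d); i=1+st[1:,4].argmax(); print("wing",st[i],ce[i],U(*ce[i],80))
M=onz("top",f(703,287),85); print("post",U(703,287,83))
for z,P in ((89,(465.3,-179.6)),): print("wing px",[( (p[0]-205+.5)*6.4-.5,(p[1]-140+.5)*6.4-150.5) for p in proj("top",[[*P,89],[*P,63]])])
E
```

```text
135 [180, 180, 174, 169, 164, 164, 164, 163, 160, 155, 150, 148, 147, 146, 143, 130, 115, 92, 75, 64, 65, 76, 91, 110, 125]
150 [180, 178, 171, 164, 158, 158, 157, 153, 148, 146, 144, 145, 145, 142, 135, 120, 103, 84, 72, 70, 79, 94, 105, 118, 128]
165 [168, 160, 156, 159, 161, 162, 160, 154, 148, 145, 144, 143, 140, 128, 113, 91, 75, 63, 61, 71, 86, 105, 116, 126, 132]
roll (162.30628967285156, 133.52989196777344) 80.79672241210938 ((163.1962127685547, 132.98898315429688), (148.61793518066406, 155.737548828125), 117.20830535888672) (array([472.1,  -3.4]), array([ 0.1, 87.9]))
roll right edge (array([471.1, -39.9]), array([ 3. , 51.5])) shoe (array([466.9, -56.9]), array([ 0.6, 34.2])) (array([467.1, -57. ]), array([ 0.9, 34.1]))
wing [ 533  108   58  102 3049] [556.14234175 165.92489341] (array([ 460.3, -174.4]), array([  6.7, -83.4]))
post (array([ 409.9, -238.6]), array([ -36.6, -152.5]))
wing px [(np.float64(571.1023334995865), np.float64(153.63436862251496)), (np.float64(563.3004123869014), np.float64(157.0450437481055))]
```

{"api": "servo_tool", "payload": {
  "series": [
    [-0.11, -5.33, 0, 0, 4.0],
    [-0.11, -5.33, 0, 0, 4.0],
    [-0.11, -5.33, 0, 0, 4.0],
    [-0.11, -5.33, 0, 0, 4.0],
    [-0.11, -5.33, 0, 0, 4.0],
    [-0.12, -5.33, 0, 0, 4.0],
    [-0.12, -5.33, 0, 0, 4.0],
    [-0.12, -5.33, 0, 0, 4.0],
    [0, 0, 0, 0, 4.0],
    [0, 0, 0, 0, 4.0]
  ]
}}

```text
t: 15.22
position: [465.8, -186.5, 191.3]
tool_rot: [0.053, 0.999, 0.0, -0.0]
wrist_force: [0.4, 0.9, 0.8]
opening: 40.1
finger_force: 0.0
```

{"api": "servo_tool", "payload": {
  "series": [
    [0, 0.65, -2.0, 0, 4.0],
    [0, 0, -2.3, 0, 4.0],
    [0, 0, -1.0, 0, 4.0],
    [0, 0, 0, 0, 4.0],
    [0, 0, 0, 0, 4.0]
  ]
}}

```text
t: 15.85
position: [466.5, -179.8, 138.9]
tool_rot: [0.053, 0.999, -0.0, 0.0]
wrist_force: [0.1, -0.1, 0.5]
opening: 39.8
finger_force: 0.0
```

```bash
python3 -c "
from station import manip
s=manip.get_state();print(s['position'],s['wrist_force'],s['moment'],s['q'])"
```

```text
[ 466.49693001 -179.84160541  138.87913373] [ 0.06619716 -0.08481906  0.52248217] [-0.04504887 -0.01334135 -0.00401399] [ 0.25759773  0.60419677 -0.00455425  2.2410456   0.00877864  0.29581602
  1.71106002]
```

{"api": "servo_tool", "payload": {
  "series": [
    [0, 0, 0, 0, 1.0],
    [0, 0, 0, 0, 1.0],
    [0, 0, 0, 0, 1.0],
    [0, 0, 0, 0, 1.0],
    [0, 0, 0, 0, 1.0]
  ],
  "newtons": 40
}}

```text
t: 16.48
position: [466.4, -180.6, 139.1]
tool_rot: [0.053, 0.999, -0.0, 0.001]
wrist_force: [-0.3, -0.3, 6.2]
opening: 14.0
finger_force: 40.3
```

```bash
python3 -c "
from station import manip
s=manip.get_state();print(s['position'],s['wrist_force'],s['moment'],s['opening'])"
```

```text
[ 466.42992507 -180.56301584  139.11304767] [-0.31715518 -0.34146707  6.15621328] [-0.12506955  0.10336715 -0.20527484] 14.023493502931876
```

{"api": "servo_tool", "payload": {
  "series": [
    [0, 0, 0.1, -0.14, 1.0],
    [0, 0, 0, -0.14, 1.0],
    [0, 0, 0, 0, 1.0],
    [0, 0, 0, 0, 1.0]
  ]
}}

```text
t: 16.98
position: [466.4, -180.9, 139.2]
tool_rot: [0.19, 0.982, -0.0, 0.0]
wrist_force: [1.0, -5.3, -10.7]
opening: 13.9
finger_force: 40.8
```

```bash
cat > r.py <<'E'
from h import *
M=[]
for _ in range(6):
    manip.capture("scene"); s=manip.get_state(); M.append(np.r_[s["moment"],s["wrist_force"]])
x,y=s["tool_rot"][:2]; phi=2*np.arctan2(y,x)-np.pi/2
print("turn",round(1.465-phi,3),"pos",np.round(s["position"],1),"M,F",np.mean(M,0).round(3),"sd Mz",np.std(M,0)[2].round(3),"open",s["opening"])
E
python3 r.py
```

```text
turn 0.277 pos [ 466.4 -180.9  139.3] M,F [ -1.107  -0.338   0.057   1.525  -4.818 -11.528] sd Mz 0.03 open 14.380202179655571
```

{"api": "servo_tool", "payload": {
  "series": [
    [0.01, -0.03, -0.06, -0.14, 1.0],
    [0, 0, 0, -0.14, 1.0],
    [0, 0, 0, -0.12, 1.0],
    [0, 0, 0, -0.12, 1.0],
    [0, 0, 0, 0, 1.0],
    [0, 0, 0, 0, 1.0]
  ]
}}

```text
t: 18.02
position: [466.0, -181.5, 139.2]
tool_rot: [0.437, 0.9, -0.0, 0.0]
wrist_force: [-2.2, -6.1, -0.5]
opening: 14.3
finger_force: 42.2
```

```bash
python3 r.py
```

```text
turn 0.798 pos [ 465.9 -181.5  139.2] M,F [-1.312  0.365  0.071 -1.924 -6.529 -1.006] sd Mz 0.025 open 14.45030905080106
```

{"api": "servo_tool", "payload": {
  "series": [
    [-0.01, -0.04, 0, -0.13, 1.0],
    [0, 0, 0, -0.13, 1.0],
    [0, 0, 0, 0, 1.0],
    [0, 0, 0, 0, 1.0]
  ]
}}

```text
t: 18.82
position: [465.6, -181.8, 139.2]
tool_rot: [0.55, 0.835, -0.0, 0.0]
wrist_force: [-2.9, -5.3, 0.2]
opening: 14.1
finger_force: 42.3
```

```bash
python3 r.py
```

```text
turn 1.058 pos [ 465.6 -181.8  139.2] M,F [-1.215  0.527  0.057 -2.738 -4.933  0.068] sd Mz 0.014 open 13.973603432539948
```

{"api": "servo_tool", "payload": {
  "series": [
    [-0.01, -0.03, 0, -0.13, 1.0],
    [0, 0, 0, -0.13, 1.0],
    [0, 0, 0, 0, 1.0],
    [0, 0, 0, 0, 1.0]
  ]
}}

```text
t: 19.62
position: [465.3, -182.0, 139.2]
tool_rot: [0.653, 0.757, -0.0, 0.0]
wrist_force: [-4.0, -5.5, 1.9]
opening: 14.0
finger_force: 42.5
```

```bash
python3 r.py
```

```text
turn 1.318 pos [ 465.3 -181.9  139.2] M,F [-1.14   0.728  0.085 -3.349 -4.856  1.246] sd Mz 0.014 open 14.18762944353535
```

{"api": "servo_tool", "payload": {
  "series": [
    [-0.02, -0.03, 0, -0.065, 1.0],
    [0, 0, 0, -0.065, 1.0],
    [0, 0, 0, 0, 1.0],
    [0, 0, 0, 0, 1.0]
  ]
}}

```text
t: 20.42
position: [465.1, -182.0, 139.2]
tool_rot: [0.701, 0.713, -0.0, -0.0]
wrist_force: [-3.0, -4.2, 1.7]
opening: 14.2
finger_force: 42.5
```

```bash
python3 r.py; python3 - <<'E'
from h import *
b=manip.capture("top"); a=manip.capture("scene"); cv2.imwrite("pics/scene7.png",a)
A=cv2.resize(a[160:250,220:345],None,fx=3.2,fy=3.2,interpolation=2); B=cv2.resize(b[140:225,205:330],None,fx=3.2,fy=3.2,interpolation=2)
o=np.zeros((288,800,3),np.uint8); o[:288,:400]=A; o[:272,400:]=B; cv2.imwrite("pics/c7.png",o)
E
```

```text
turn 1.447 pos [ 465.1 -182.   139.2] M,F [-0.957  0.728  0.128 -3.47  -3.715  1.393] sd Mz 0.042 open 14.16899915131663
```

View pics/c7.png

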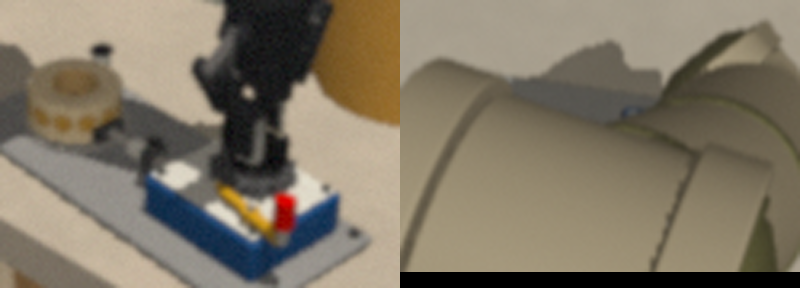

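The scene crop shows the shoe right at the roll's side, near (105,130). The rise in torque puts the touch between 1.32 and 1.45, so tooth 3 comes first after it and tooth 4 is the target.

{"api": "servo_tool", "payload": {
  "series": [
    [-0.02, -0.02, 0, -0.07, 1.0],
    [0, 0, 0, -0.07, 1.0],
    [0, 0, 0, 0, 1.0],
    [0, 0, 0, 0, 1.0]
  ]
}}

```text
t: 21.32
position: [464.9, -182.1, 139.1]
tool_rot: [0.749, 0.663, -0.0, -0.0]
wrist_force: [-2.5, -3.1, 2.1]
opening: 14.3
finger_force: 42.6
```

```bash
python3 r.py
```

```text
turn 1.587 pos [ 464.9 -182.   139.2] M,F [-0.858  0.76   0.107 -3.585 -3.825  2.071] sd Mz 0.038 open 14.41342184944156
```

{"api": "servo_tool", "payload": {
  "series": [
    [-0.02, -0.02, 0, -0.13, 1.0],
    [0, 0, 0, -0.13, 1.0],
    [0, 0, 0, 0, 1.0],
    [0, 0, 0, 0, 1.0]
  ],
  "newtons": 50
}}

```text
t: 22.12
position: [464.5, -182.0, 139.2]
tool_rot: [0.828, 0.56, -0.0, -0.0]
wrist_force: [-4.6, -2.6, 4.3]
opening: 13.9
finger_force: 50.8
```

```bash
python3 r.py
```

```text
turn 1.847 pos [ 464.5 -182.   139.2] M,F [-0.681  0.9    0.187 -4.312 -2.876  4.255] sd Mz 0.038 open 13.801306923532772
```

{"api": "servo_tool", "payload": {
  "series": [
    [-0.03, -0.01, 0, -0.13, 1.0],
    [0, 0, 0, -0.13, 1.0],
    [0, 0, 0, 0, 1.0],
    [0, 0, 0, 0, 1.0]
  ]
}}

```text
t: 22.92
position: [464.2, -181.8, 139.2]
tool_rot: [0.894, 0.448, -0.0, -0.001]
wrist_force: [-4.7, -2.5, 6.0]
opening: 14.0
finger_force: 51.0
```

```bash
python3 r.py
```

```text
turn 2.107 pos [ 464.1 -181.9  139.2] M,F [-0.496  1.009  0.197 -4.556 -1.308  5.253] sd Mz 0.036 open 14.023433364355741
```

{"api": "servo_tool", "payload": {
  "series": [
    [0, 0, 0, -0.02, 1.0],
    [0, 0, 0, 0, 1.0],
    [0, 0, 0, 0.06, 1.0],
    [0, 0, 0, 0.06, 1.0],
    [0, 0, 0, 0.02, 1.0],
    [0, 0, 0, 0, 1.0],
    [0, 0, 0, 0, 1.0]
  ]
}}

```text
t: 24.1
position: [464.3, -181.8, 139.1]
tool_rot: [0.866, 0.499, -0.0, -0.001]
wrist_force: [-4.9, -0.7, 8.0]
opening: 14.1
finger_force: 51.5
```

```bash
python3 r.py
```

```text
turn 1.99 pos [ 464.3 -181.8  139.2] M,F [-0.283  1.098 -0.433 -4.61  -0.704  7.312] sd Mz 0.026 open 14.17107721851936
```

Reversing the turn meets firm resistance (Mz -0.43), so the pawl is holding. I'll let go and back off.

{"api": "servo_tool", "payload": {
  "series": [
    [0, 0, 0, -0.03, 1.5],
    [0, 0, 0, 0, 3.5],
    [0, 0, 0, 0, 3.5],
    [0, 0, 0, 0, 3.5],
    [0, 0, 1.5, 0, 3.5],
    [0, 0, 3.5, 0, 3.5],
    [0, 0, 5.0, 0, 3.5],
    [0, 5.5, 0, 0, 3.5],
    [0, 5.5, 0, 0, 3.5],
    [0, 5.5, 0, 0, 3.5],
    [0, 5.5, 0, 0, 3.5],
    [0, 5.5, 0, 0, 3.5],
    [0, 5.5, 0, 0, 3.5],
    [0, 5.5, 0, 0, 3.5],
    [0, 5.5, 0, 0, 3.5],
    [0, 0, 0, 0, 3.5]
  ]
}}

```text
t: 26.4
position: [464.6, 263.0, 238.0]
tool_rot: [0.872, 0.49, 0.0, -0.0]
wrist_force: [-0.7, -0.6, 0.3]
opening: 35.5
finger_force: 0.0
```

```bash
python3 - <<'E'
from h import *
s=manip.get_state();print(s["position"],s["wrist_force"],s["t"])
a=manip.capture("scene"); b=manip.capture("top")
A=cv2.resize(a[160:250,220:345],None,fx=3.2,fy=3.2,interpolation=2); B=cv2.resize(b[140:225,205:330],None,fx=6.4,fy=6.4,interpolation=2)
o=np.zeros((600,800,3),np.uint8); o[:310]=B[150:460]; o[310:598,:400]=A; cv2.imwrite("pics/c8.png",o)
E
```

```text
[464.61091053 262.9607995  238.04259683] [-0.69692456 -0.59023868  0.34221225] 26.4
```

View pics/c8.png

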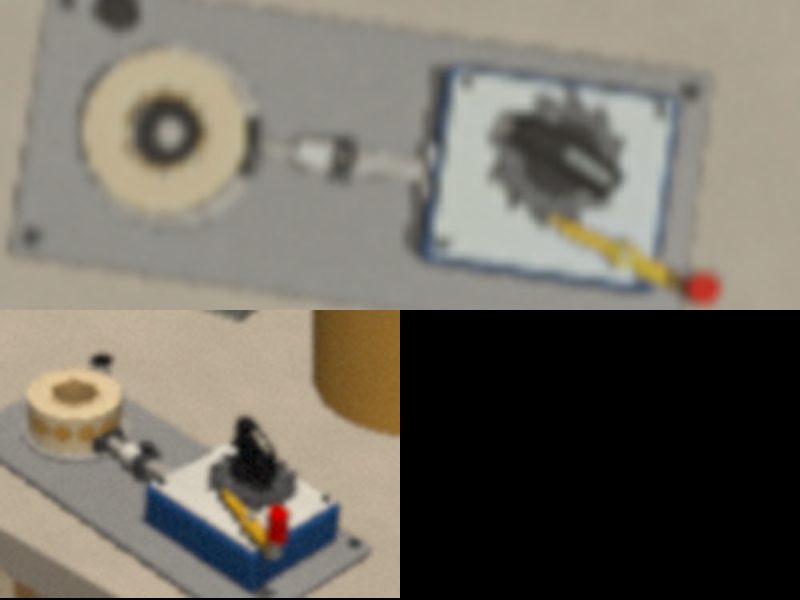

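The final picture shows the white line pointing down and to the right at about 2.02 rad (tooth 4), with the pawl in. The shoe bears on the roll at (253,145), and the roll is flat on its plate.

```bash
python3 -c "
from station import manip
print(manip.job_done())"
```

```text
the job is handed in; nothing more can be done
None
```

I released the brake, seated the roll flat over the hub, and wound the knob to tooth 4, the second tooth after the shoe met the roll (touch felt at about 1.35 rad). The pawl is holding and the job was handed in with about 26 s on the clock.

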